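# Set the parting gauge to five and stand the doll half in it

### The arm

A 6-joint arm with a two-finger parallel gripper is mounted at the origin on the work surface. World frame = base frame: x ahead of the robot, y to its left, z up, the work surface at z = 0. Lengths are in m, angles in degrees, forces in N, time in s.
With the tool pointing down it reaches from about 0.325 to 0.75 m from the base axis. Payload 7.6 kg.
Tool frame: the origin (TCP) lies on the centre line of the jaws, within the pads' length; the fingertips stand 8 mm ahead of it and the grasp point (between the pads) lies 11 mm behind it (robot.tip_extent is the distance from the TCP to the fingertips, in m); z points along the fingers, y is the line along which they close (so a half turn about z gives the same grasp; the last joint's range is limited). The gripper opens to 85 mm and grips with 20 to 120 N. Pads are 22 mm wide; open, the fingers measure 114 mm over their backs; the gripper's body (76 mm by 85 mm) begins 54 mm behind the grasp point. The pads swing forward as they close: fully open they stand 13 mm farther back than shut.
Start: joints at [72.347, 2.991, 80.254, -0, 96.75, -4.028], TCP at [0.124, 0.51, 0.208] pointing down, gripper open.
Joint ranges: [-166.34, 166.34], [-52.06, 124.39], [6.96, 135.62], [-60.46, 240.46], [14.63, 156.25], [-167.68, 167.68]. Speed limits (degrees/s): [147.25, 147.25, 172.46, 180, 180, 180].

### API

Orientations are given as a 3x3 rotation matrix whose columns are the frame's x, y, z axes.
In Python, from bench import robot gives the robot as it stands. The module is installed in compiled form; this text tells all that it offers.
- The arm moves only by the shell command python3 -m inch 'ROWS' [FORCE]. ROWS is JSON, a list of rows, each a list of 3 entries, a list of its own where there are three numbers: the shift along the world's x, y, z in cm, then the turn about the world's z in degrees, then the closure, from -1 (fully open) to 1 (shut). In form: [[[dx, dy, dz], turn, gripper], ...]. A call has 1 to 12 rows; each row is the pose to reach, as a shift and turn from the pose commanded when the call began; what a row does not reach only later rows make up. A row lasts 1/12 s, in which the tool goes at most 41.7 mm and 7.16 degrees, less where a joint would pass 70% of its speed; a pose out of reach is approached as far as the arm can. A call with a gripper value outside its range is refused whole. The fingers move at their own pace and stop on an object; FORCE is the grip in N (left out, the last holds). Time passes only in rows, so rows that repeat a pose let the fingers close. It gives the time, the measured TCP pose, the force, the opening and the grip force at its end, in the units of the state.
- robot.state(): the state, without advancing time (a new reading comes with each control period).
- robot.capture(name): name is "side" or "top"; returns (picture, depth): 420x560x3 uint8, blue, green, red; 420x560 float32, m along the optical axis (not along the pixel's ray), 0 where there is no reading.
- robot.get_calibration(name): a dict with "camera_matrix" (3x3 intrinsics, pixels), "camera_from_world" (4x4, takes a point from world to camera coordinates). Camera axes: x right, y down, z forward; pixel columns grow to the right and rows downward; lengths in m; the calibration is good to about 2 mm. A picture is of the moment at which its call begins. get_calibration takes no time and is no camera call.
- robot.hand_in(): hands the job in; it is judged then, once.
The state is a dict: "clock": time; "joint_pos": joint angles; "joint_vel": joint speeds; "joint_torque": joint torques, N m; "tcp_pos": TCP position; "tool_rot": TCP orientation; "contact_force": force on the tool from outside, world axes, zero at the start; "wrist_torque": the same for the moment, N m; "grip_width": finger opening in m; "finger_force": force on a finger pad.
Only numpy, scipy, OpenCV 4.12 (cv2) and the standard library are available. Lean on these libraries where they do the work, as an engineer would, in place of code of your own. Each camera call takes 0.05 s, during which the arm holds its last target. There are 200 camera calls.

### The job

On the parting gauge, turn the clicking scale sleeve until its pointer stands at five (the group of five dots) and let go of it. Then take the open-mouthed lower doll half, whose thin wall must only be gripped lightly, and set it down gently, mouth up, with its foot flat on the gauge's sloping deck and its belly against (or within a few mm of) the two steel posts. Leave the other doll halves, the mallet and the crock where they are, and leave the sleeve at five.

Things in the scene. Friction and masses are not known exactly. Their poses are not given: they have to be found in the camera images.
- gauge: parting gauge: grey stand 150 x 310 mm fixed on the bench, with a sloping aluminium deck (136 mm up the slope, 300 mm along y). Origin: centre of its underside; z up, y along the deck. The deck slopes down towards -x (the robot): its normal leans 0.55 rad from vertical towards -x; its surface passes 75 mm above the origin. Sleeve at y = +75 mm, nest at y = -80 mm
- sleeve_grip (a point): grip point on the scale sleeve's axis, 48 mm above the deck. The sleeve is a round fluted steel barrel 56 mm in diameter, 71 mm tall, square to the deck, with a flange 82 mm in diameter and 12 mm high at its foot; black pointer line on flange and top. z = its axis = deck normal, outward; x, y turn with the sleeve
- sleeve (a joint): sleeve angle in rad, growing clockwise seen from above the deck. Six click stops: 0 = one dot, 0.36 = two, 0.72 = three, 1.08 = four, 1.44 = five, 1.80 = six (groups of black dots on the deck, uphill of the sleeve). Needs about 0.15 N m to pass a click; settles in the nearest stop when let go
- nest (a point): point on the deck where the middle of the doll half's foot lies when its belly touches both posts. z = deck normal, outward; x = up the slope, y along the deck. The posts (steel, 10 mm in diameter, 36 mm tall) stand downhill at x = -28, y = +-23 mm. A feeler blade 14 mm wide, up to 60 mm above the deck, stands uphill from x = 44 mm
- lower_half: lower doll half, a birch cup with open mouth up, 62 mm in diameter from 22 to 62 mm height, foot 50 mm in diameter, lip 57 mm in diameter up to the mouth at 74 mm; wall 5 mm, 110 g. Origin: centre of the foot's underside; z = its axis, towards the mouth. Grip it across the belly 45 to 55 mm up with no more than about 40 N
- lower_mouth (a point): centre of the open mouth of the lower doll half, 74 mm above its foot
- upper_half_a: upper doll half, a solid-looking birch dome with a head, flat side down, 62 mm in diameter, 81 mm high, leave alone. Origin: centre of its underside
- upper_half_b: a second upper doll half like the first, leave alone. Origin: centre of its underside
- mallet: rubber-faced mallet lying on the bench, 225 mm long along its x (head, 102 mm wide and 56 mm high, at x = +85 mm), leave alone. Origin: on the bench under its middle
- crock: stoneware crock of dowel plugs, 116 mm in diameter, 110 mm high, leave alone. Origin: centre of its underside
Things that resemble listed ones, but are neither listed nor needed, are in the scene too. What is shaped like the lower_half but blue, pink or purple is not meant.

How it is judged (in metres and radians):
On the way, in this order (a step that is already met when the one before it is completed fails the run):
1. the sleeve stands in the five-dot click stop, let go (value of joint sleeve between 1.33 and 1.55 rad and contact force between the fingers and sleeve below 0.2 N), for 0.3 s.
2. the lower half stands in the nest (x of lower_half in the frame of nest between -0.005 and 0.009 m and y of lower_half in the frame of nest between -0.007 and 0.007 m and z of lower_half in the frame of nest between -0.004 and 0.004 m and angle between the z axis of lower_half and the z axis of nest, either way round below 0.1 rad and z of lower_mouth in the frame of nest above 0.05 m), for 0.2 s.
At the end, for the whole second after the job is handed in: The sleeve stands within 0.11 rad of 1.44 (five dots) and the lower doll half stands at rest on the deck, mouth outward: foot centre from 5 mm downhill to 9 mm uphill of site nest, within 7 mm along the deck and 4 mm of the surface, its axis within 0.1 rad of the deck normal (all of step 2 and value of joint sleeve between 1.33 and 1.55 rad and linear speed of lower_half below 0.02 m/s and contact force between lower_half and gauge above 0.2 N); the robot touches nothing.
It fails at once if another doll half, the mallet or the crock was moved more than 15 mm (distance of any of upper_half_a, upper_half_b, mallet, crock from where it was at the start of the episode above 0.015 m).
It fails at once if the lower half was gripped with more than 120 N (contact force between the fingers and lower_half above 120 N).
It fails at once if the lower half was set down on the gauge with more than 60 N (contact force between lower_half and gauge above 60 N).
It also fails if it takes over 61 s, if anything falls off the work surface, if the arm or the gripper's body presses on something with over 40 N, if the wrist force passes 120 N, or if a joint passes its speed limit or range.

## Working session

There is one attempt and no reset: what is moved stays moved. The work goes in short steps, Python scripts to look and compute and a shell command to move; the robot and the scene stay as the last step left them, time stands still between calls to the robot, and variables do not carry over. Pictures are saved under pics/ and viewed, at most 10 in all, crops included, and the job is handed in when it is done.

```bash
mkdir -p pics
cat > h.py <<'E'
import numpy as np, cv2
from bench import robot
def cal(n):
    c=robot.get_calibration(n); return np.array(c["camera_matrix"]),np.array(c["camera_from_world"])
def world(n,d):
    K,T=cal(n); v,u=np.mgrid[0:420,0:560]
    p=np.stack([(u-K[0,2])/K[0,0]*d,(v-K[1,2])/K[1,1]*d,d],-1)
    return (p-T[:3,3])@T[:3,:3]
def pix(n,P):
    K,T=cal(n); q=K@(T[:3,:3]@np.array(P)+T[:3,3]); return q[:2]/q[2]
E
python3 - <<'E'
from h import *
for n in("top","side"):
    p,d=robot.capture(n); np.save(n+"_d.npy",d); cv2.imwrite(f"pics/{n}0.png",p)
    K,T=cal(n); print(n,K[0,0],(-T[:3,:3].T@T[:3,3]).round(3),T[2,:3].round(2))
s=robot.state(); print(s["clock"],s["tcp_pos"],s["tool_rot"],s["grip_width"])
E
```

```text
top 540.724980675697 [0.277 0.016 1.858] [ 0.13 -0.   -0.99]
side 386.9678637207335 [ 0.152 -0.55   0.887] [ 0.34  0.53 -0.78]
0.1 [0.12357464 0.50994874 0.20718648] [[-9.71855057e-01  2.35579282e-01 -3.88088908e-04]
 [ 2.35579591e-01  9.71854190e-01 -1.30016354e-03]
 [ 7.08742371e-05 -1.35499634e-03 -9.99999079e-01]] 0.08534534350163109
```

View pics/top0.png

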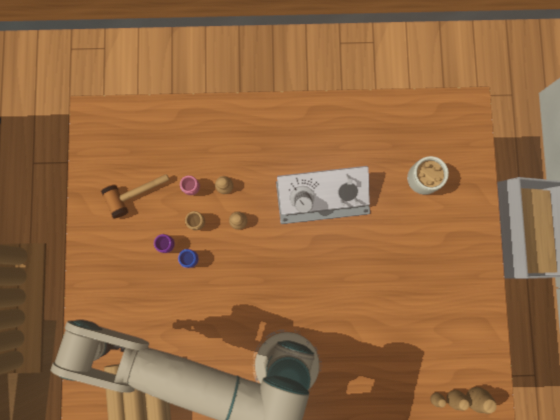

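View pics/side0.png

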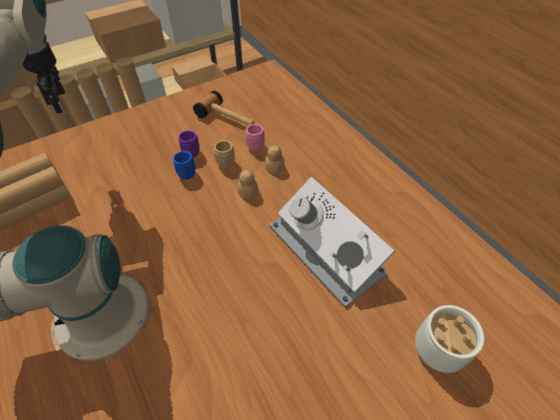

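The top view shows the gauge (320,195), birch cup (195,220), domes at (224,184) and (238,220), mallet at left and crock at (430,175). The side view shows the sleeve (303,210), dots just uphill of it, and the cup at (224,153).

Run:
```python
from h import *
t=cv2.imread("pics/top0.png");s=cv2.imread("pics/side0.png")
a=cv2.resize(t[165:230,270:375],(800,495),interpolation=cv2.INTER_CUBIC); cv2.imwrite("pics/topc.png",a)
b=cv2.resize(s[175:265,270:390],(800,600),interpolation=cv2.INTER_CUBIC); cv2.imwrite("pics/sidec.png",b)
d=np.load("top_d.npy");W=world("top",d)
for n,(r0,r1,c0,c1) in dict(cup=(208,234,182,208),domeA=(172,198,214,236),domeB=(208,234,227,252),gauge=(160,230,270,378)).items():
    R=W[r0:r1,c0:c1].reshape(-1,3); m=R[:,2]>(.012 if n=="gauge" else .02); Q=R[m]; print(n,m.sum(),Q.min(0).round(3),Q.max(0).round(3))
    if n=="cup":
        m=R[:,2]>.06;print(np.percentile(R[m],[5,50,95],axis=0).round(3)); c,r=cv2.minEnclosingCircle(R[m][:,:2].astype(np.float32)); print(c,r)
    if n=="gauge":
        x=cv2.minAreaRect(Q[:,:2].astype(np.float32));print(x)
        # deck plane RANSAC
        rng=np.random.default_rng(0);best=0
        for _ in range(500):
            p=Q[rng.choice(len(Q),3,False)];n_=np.cross(p[1]-p[0],p[2]-p[0]);n_/=np.linalg.norm(n_)+1e-9
            k=abs((Q-p[0])@n_)<.002
            if k.sum()>best: best=k.sum();K=k
        c=Q[K].mean(0);n_=np.linalg.svd(Q[K]-c)[2][2];n_*=np.sign(n_[2]);print(best,c,n_,np.arccos(n_[2]),np.degrees(np.arctan2(-n_[1],-n_[0])))
        x=cv2.minAreaRect(Q[K][:,:2].astype(np.float32));print(x)
```

```text
cup 183 [0.277 0.016 0.021] [0.516 0.33  1.858]
[[0.458 0.273 0.062]
 [0.484 0.298 0.071]
 [0.511 0.327 0.081]]
(0.3892201781272888, 0.17021232843399048) 0.190968319773674
domeA 244 [0.277 0.016 0.02 ] [0.637 0.233 1.858]
domeB 247 [0.277 0.016 0.021] [0.516 0.186 1.858]
gauge 4047 [ 0.277 -0.316  0.012] [0.689 0.044 1.858]
((0.4883311092853546, -0.14314329624176025), (0.39447876811027527, 0.35118263959884644), 4.72523832321167)
1011 [ 0.57909202 -0.14348335  0.0849645 ] [-0.53556518 -0.04983794  0.84302202] 0.5679192045111173 5.316447013563315
((0.5717228651046753, -0.13412593305110931), (0.11926570534706116, 0.3002525269985199), 4.9101386070251465)
```

View pics/topc.png

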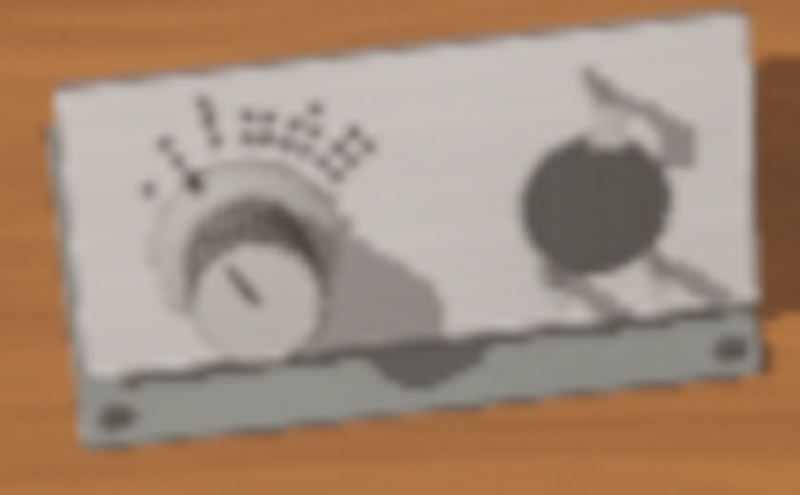

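View pics/sidec.png

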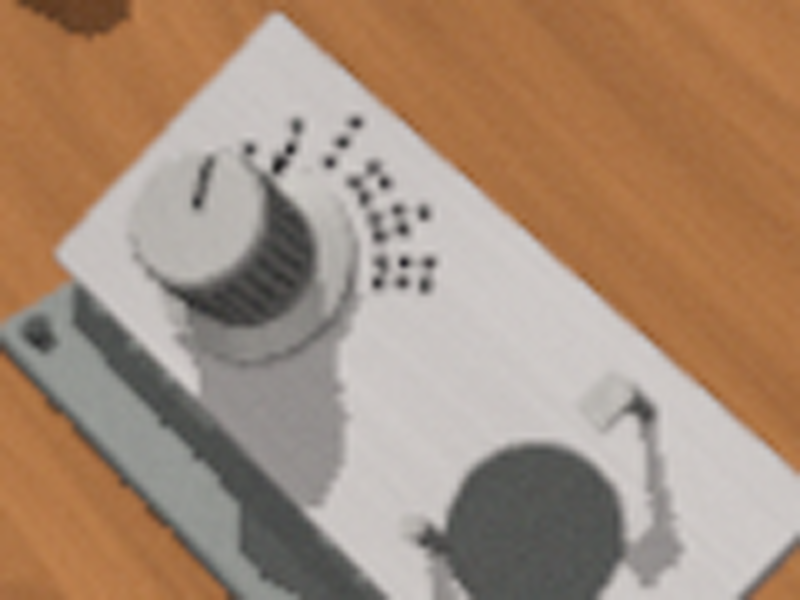

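Crops show the pointer on two dots; the five-dot group is the second from the right (top crop 300,135). I'll fit the gauge pose from features in both views.

```bash
cat > g.py <<'E'
from h import *
A=.55
def deck(g,u,y,h):  # u up slope, y, h along normal -> world
    x=u*np.cos(A)-h*np.sin(A); z=.075+u*np.sin(A)+h*np.cos(A); c,s=np.cos(g[2]),np.sin(g[2])
    return np.array([g[0]+c*x-s*y,g[1]+s*x+c*y,z])
E
python3 - <<'E'
from g import *
from scipy.optimize import least_squares
tp=lambda x,y:np.array([270+(x+.5)/7.62-.5,165+(y+.5)/7.62-.5]); sp=lambda x,y:np.array([270+(x+.5)/6.667-.5,175+(y+.5)/6.667-.5])
def feats(p):
    us,un=p[3],p[4]
    return [("top",tp(55,90),(.068,.15,0)),("top",tp(745,12),(.068,-.15,0)),("top",tp(757,302),(-.068,-.15,0)),("top",tp(85,378),(-.068,.15,0)),
     ("side",sp(278,12),(.068,.15,0)),("side",sp(57,255),(-.068,.15,0)),("top",tp(257,302),(us,.075,.071)),("side",sp(198,215),(us,.075,.071)),
     ("top",tp(597,203),(un,-.08,0)),("side",sp(535,535),(un,-.08,0))]
f=lambda p:np.concatenate([pix(n,deck(p,*q))-z for n,z,q in feats(p)])
r=least_squares(f,[.567,-.135,.087,0,0],loss="soft_l1",x_scale=[.01,.01,.05,.01,.01]);p=r.x
print(p.round(4),"\n",f(p).reshape(-1,2).round(1))
d=np.load("top_d.npy");W=world("top",d);R=W[165:230,270:375][d[165:230,270:375]>.1]
dx=R[:,:2]-p[:2];gx=dx@[np.cos(p[2]),np.sin(p[2])];gy=dx@[-np.sin(p[2]),np.cos(p[2])]
k=(abs(gx)<.05)&(abs(gy+.005)<.02);print("deck resid z",np.median(R[k,2]-.075-np.tan(A)*gx[k]))
print("nest",deck(p,p[4],-.08,0),"grip",deck(p,p[3],.075,.048))
for n,(r0,r1,c0,c1) in dict(cup=(206,236,180,210),domeA=(172,198,214,236),domeB=(208,234,227,252)).items():
    R=W[r0:r1,c0:c1][d[r0:r1,c0:c1]>.1]; R=R[R[:,2]>(.06 if n=="cup" else .03)]
    print(n,cv2.minEnclosingCircle(R[:,:2].astype(np.float32)),R[:,2].max(),np.median(R,0))
np.save("p.npy",p)
s=robot.state(); print(np.array(s["tcp_pos"]))
t=cv2.imread("pics/side0.png"); 
im=cv2.imread("pics/top0.png")[160:280,140:260]; cv2.imwrite("pics/cups.png",cv2.resize(im,(600,600),interpolation=cv2.INTER_CUBIC))
E
```

```text
[ 0.5726 -0.136   0.0881 -0.0106 -0.0121] 
 [[ 0.3 -0.1]
 [ 0.3  0.1]
 [-0.2 -0.3]
 [ 0.3 -0.5]
 [-0.2  0.1]
 [-0.6 -0.2]
 [ 0.4 -0.1]
 [ 0.1  0.2]
 [-0.3 -0.2]
 [-0.4 -0.2]]
deck resid z 0.007686995092303564
nest [ 0.5693697  -0.21659477  0.06865619] grip [ 0.53206483 -0.06428539  0.11038881]
cup ((0.48594599962234497, 0.30170828104019165), 0.030259571969509125) 0.08552254312633059 [0.48451247 0.2977322  0.07044132]
domeA ((0.6104411482810974, 0.20469246804714203), 0.02932807058095932) 0.0873098773076294 [0.60493179 0.20039829 0.06898612]
domeB ((0.4867904484272003, 0.15837256610393524), 0.02970193326473236) 0.0899735685076624 [0.4832192  0.15522793 0.06820703]
[0.12357464 0.50994874 0.20718648]
```

View pics/cups.png

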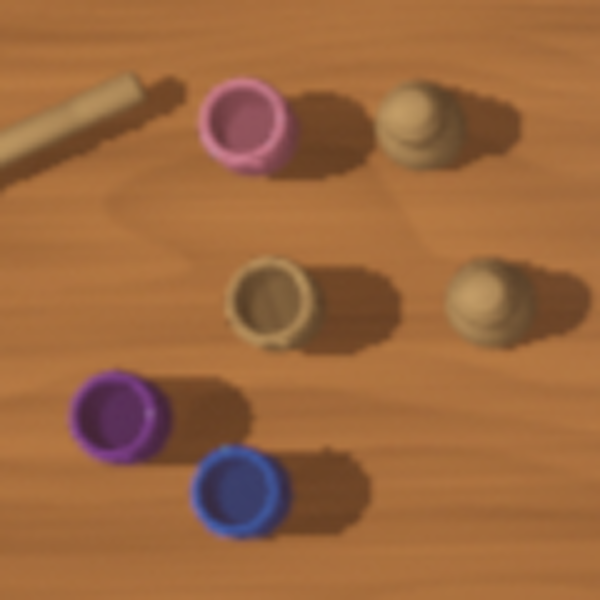

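Run:
```python
from g import *
from scipy.optimize import least_squares
tp=lambda x,y:np.array([270+(x+.5)/7.62-.5,165+(y+.5)/7.62-.5]); sp=lambda x,y:np.array([270+(x+.5)/6.667-.5,175+(y+.5)/6.667-.5])
def feats(p):
    u0,us,un=p[3:]
    return [("top",tp(55,90),(u0+.068,.15,0)),("top",tp(745,12),(u0+.068,-.15,0)),("top",tp(757,302),(u0-.068,-.15,0)),("top",tp(85,378),(u0-.068,.15,0)),
     ("side",sp(278,12),(u0+.068,.15,0)),("side",sp(57,255),(u0-.068,.15,0)),("top",tp(257,302),(us,.075,.071)),("side",sp(198,215),(us,.075,.071)),
     ("top",tp(597,203),(un,-.08,0)),("side",sp(535,535),(un,-.08,0))]
f=lambda p:np.concatenate([pix(n,deck(p,*q))-z for n,z,q in feats(p)])
r=least_squares(f,[.567,-.135,.087,0,0,0],loss="soft_l1",x_scale=[.01,.01,.05,.01,.01,.01]);p=r.x
print(p.round(4),"\n",f(p).reshape(-1,2).round(1).tolist())
print("nest",deck(p,p[5],-.08,0),"grip",deck(p,p[4],.075,.048))
for n in("top","side"):
    d=np.load(n+"_d.npy");W=world(n,d);R=W[d>.1]
    dx=R[:,:2]-p[:2];gx=dx@[np.cos(p[2]),np.sin(p[2])];gy=dx@[-np.sin(p[2]),np.cos(p[2])]
    k=(abs(gx)<.045)&(abs(gy+.005)<.02);e=R[k,2]-.075-np.tan(A)*gx[k];print(n,"deck resid z",np.median(e),np.std(e))
    k=(np.hypot(*(R[:,:2]-[.42,.05]).T)<.03);print("bench z",np.median(R[k,2]))
np.save("p.npy",p)
# cup from mouth pixel, z=.074
K,T=cal("top");u=np.array([140+(273.5)/5-.5,160+303.5/5-.5,1]);ray=T[:3,:3].T@np.linalg.inv(K)@u;o=-T[:3,:3].T@T[:3,3];print("cup",o+ray*(.074-o[2])/ray[2])
```

```text
[ 5.729e-01 -1.359e-01  8.800e-02 -3.000e-04 -1.090e-02 -1.240e-02] 
 [[0.3, -0.1], [0.2, 0.1], [-0.2, -0.3], [0.3, -0.5], [-0.2, 0.1], [-0.5, -0.2], [0.4, -0.1], [0.1, 0.2], [-0.3, -0.2], [-0.4, -0.2]]
nest [ 0.5694211  -0.21656349  0.06852569] grip [ 0.5321165  -0.06425179  0.11024942]
top deck resid z 0.00779297479201085 0.004701784479784162
bench z 0.0003954866039722585
side deck resid z 0.008709088789089912 0.001962330802976384
bench z 0.00023003199855912542
cup [0.48260158 0.29694058 0.074     ]
```

Run:
```python
from g import *
p=np.load("p.npy")
for n in("top","side"):
    d=np.load(n+"_d.npy");W=world(n,d);R=W[d>.1]
    dx=R[:,:2]-p[:2];gx=dx@[np.cos(p[2]),np.sin(p[2])];gy=dx@[-np.sin(p[2]),np.cos(p[2])]
    for lo in np.arange(-.1,.1,.0125):
        k=(gx>lo)&(gx<lo+.0125)&(abs(gy+.012)<.02)
        if k.sum():print(n,round((lo+.00625)*1e3),k.sum(),(R[k,2].mean()*1e3).round(1),(1e3*(.075+np.tan(A)*gx[k].mean())).round(1))
    # sleeve top & its axis
    s=(R-deck(p,p[4],.075,.071)); k=np.linalg.norm(s,axis=1)<.02;nn=deck(p,0,0,1)-deck(p,0,0,0);print("sleeve top offset along normal",np.median(s[k]@nn))
```

```text
top -94 42 -0.2 17.6
top -81 46 10.5 24.9
top -69 37 12.0 32.8
top -56 62 38.3 40.2
top -44 46 57.5 48.2
top -31 42 63.3 55.7
top -19 51 70.0 63.4
top -6 49 77.6 71.2
top 6 48 86.1 78.7
top 19 49 94.0 86.4
top 31 52 101.5 94.2
top 44 50 109.2 102.0
top 56 39 113.8 109.0
top 81 14 1.7 127.5
top 94 37 0.6 132.3
sleeve top offset along normal 0.0056475568211889985
side -94 77 1.5 18.0
side -81 78 11.1 24.5
side -69 66 12.7 33.1
side -56 162 37.8 39.3
side -44 82 56.7 48.1
side -31 83 64.4 55.6
side -19 86 71.9 63.3
side -6 88 79.5 71.1
side 6 83 87.0 78.7
side 19 90 94.9 86.4
side 31 87 102.7 94.0
side 44 87 110.3 101.7
side 56 39 115.6 107.3
sleeve top offset along normal 0.007037241638476667
```

Run:
```python
from g import *
from scipy.optimize import least_squares
tp=lambda x,y:np.array([270+(x+.5)/7.62-.5,165+(y+.5)/7.62-.5]); sp=lambda x,y:np.array([270+(x+.5)/6.667-.5,175+(y+.5)/6.667-.5])
def feats(p):
    u0,us,un=p[3],0,0
    return [("top",tp(55,90),(u0+.068,.15,0)),("top",tp(745,12),(u0+.068,-.15,0)),("top",tp(757,302),(u0-.068,-.15,0)),("top",tp(85,378),(u0-.068,.15,0)),
     ("side",sp(278,12),(u0+.068,.15,0)),("side",sp(57,255),(u0-.068,.15,0)),("top",tp(257,302),(us,.075,.071)),("side",sp(198,215),(us,.075,.071)),
     ("top",tp(597,203),(un,-.08,0)),("side",sp(535,535),(un,-.08,0))]
f=lambda p:np.concatenate([pix(n,deck(p,*q))-z for n,z,q in feats(p)])
p=least_squares(f,[.567,-.135,.087,0],loss="soft_l1",x_scale=[.01,.01,.05,.01]).x
print(p.round(4),"\n",f(p).reshape(-1,2).round(1).tolist())
print("nest",deck(p,0,-.08,0),"grip",deck(p,0,.075,.048))
for n in("top","side"):
    d=np.load(n+"_d.npy");W=world(n,d);R=W[d>.1]
    dx=R[:,:2]-p[:2];gx=dx@[np.cos(p[2]),np.sin(p[2])];gy=dx@[-np.sin(p[2]),np.cos(p[2])]
    k=(abs(gx-.01)<.045)&(abs(gy+.005)<.02);e=R[k,2]-.075-np.tan(A)*gx[k];print(n,"deck resid z",np.median(e),np.std(e))
np.save("p.npy",p)
```

```text
[ 0.5618 -0.1379  0.0876  0.0107] 
 [[0.6, 0.1], [0.9, 0.3], [0.4, 0.0], [0.6, -0.2], [-0.3, -0.8], [-0.9, -0.9], [0.8, 0.2], [-0.2, -0.6], [0.2, -0.3], [0.1, -1.1]]
nest [ 0.56875902 -0.21755722  0.075     ] grip [ 0.53020151 -0.06534758  0.11592118]
top deck resid z 0.0008882551587459028 0.004647508713442041
side deck resid z 0.001801774958067083 0.0019471292374528258
```

Both views and depth agree: nest ≈ (0.569,-0.217,0.0755), sleeve grip ≈ (0.530,-0.065,0.116), gauge yaw 5°, cup ≈ (0.484,0.298). The pointer needs three clicks clockwise, in yaw strokes. First I move above the sleeve, turned 20° past neutral.

```bash
python3 -m inch '[[[3,-2,0],6,-1],[[6,-4.5,0],12,-1],[[9,-7,0],18,-1],[[12,-10,0],24,-1],[[15,-13,0],30,-1],[[18,-16,0],36,-1],[[21,-19,0],38.6,-1],[[24,-22,0],38.6,-1],[[26.5,-25,0],38.6,-1],[[29,-28,0],38.6,-1],[[31,-31,0],38.6,-1],[[31,-31,0],38.6,-1]]' 40
```

```text
clock: 1.1
tcp_pos: [0.4365, 0.1948, 0.2072]
tool_rot: [[-0.91, -0.416, -0.0], [-0.416, 0.91, -0.002], [0.001, -0.002, -1.0]]
contact_force: [0.6, 0.7, -0.5]
grip_width: 0.0852
finger_force: 0.0
```

```bash
python3 -m inch '[[[1.5,-3.5,0],0,-1],[[3,-7,0],0,-1],[[4.5,-10.5,0],0,-1],[[6,-14,0],0,-1],[[7.5,-17.5,0],0,-1],[[8.5,-21,0],0,-1],[[9,-24,0],0,-1],[[9.4,-26,0],0,-1],[[9.4,-26,0],0,-1],[[9.4,-26,0],0,-1]]' 40
```

```text
clock: 1.93
tcp_pos: [0.5275, -0.0601, 0.2073]
tool_rot: [[-0.907, -0.421, -0.001], [-0.421, 0.907, 0.001], [0.001, 0.001, -1.0]]
contact_force: [-0.5, 0.4, -0.8]
grip_width: 0.0855
finger_force: 0.0
```

```bash
python3 -m inch '[[[0.25,-0.5,-2.5],0,-1],[[0.25,-0.5,-5],0,-1],[[0.25,-0.5,-7.5],0,-1],[[0.25,-0.5,-9.5],0,-1],[[0.25,-0.5,-10.2],0,-1],[[0.25,-0.5,-10.2],0,-1],[[0.25,-0.5,-10.2],0,0.5],[[0.25,-0.5,-10.2],0,1],[[0.25,-0.5,-10.2],0,1],[[0.25,-0.5,-10.2],0,1],[[0.25,-0.5,-10.2],0,1],[[0.25,-0.5,-10.2],0,1]]' 40
```

```text
clock: 2.93
tcp_pos: [0.5304, -0.0631, 0.1085]
tool_rot: [[-0.906, -0.423, 0.001], [-0.423, 0.906, 0.003], [-0.003, 0.002, -1.0]]
contact_force: [-5.9, 7.0, 8.7]
grip_width: 0.0482
finger_force: 36.3
```

Run:
```python
from g import *
p,d=robot.capture("side"); np.save("s1.npy",d); cv2.imwrite("pics/s1.png",cv2.resize(p[170:260,265:385],(800,600),interpolation=cv2.INTER_CUBIC))
```

```text
(no output)
```

View pics/s1.png

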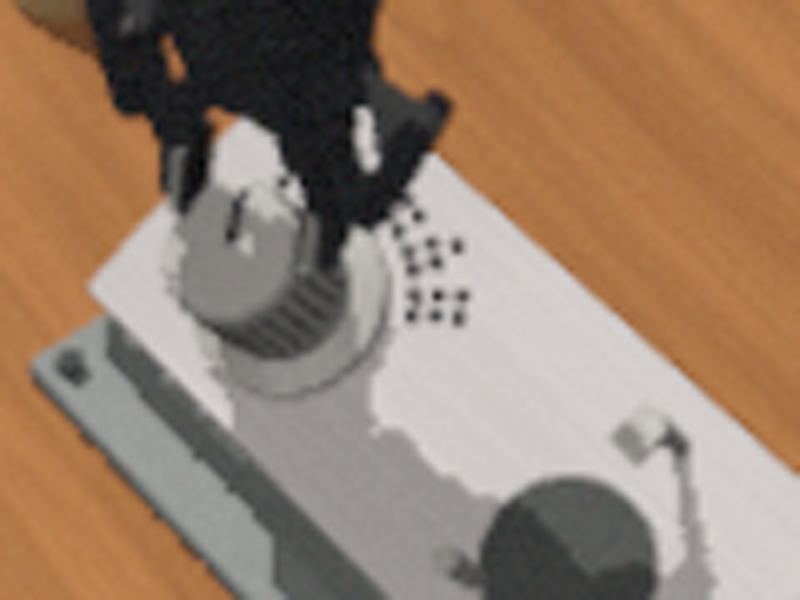

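Run:
```python
from g import *
p=np.load("p.npy");s=robot.state();R=np.array(s["tool_rot"]);t=np.array(s["tcp_pos"])
f=lambda P:((pix("side",P)+.5-[265,170])*6.667).round()
for y in(-.024,.024):
  for z in(-.03,-.011,.008):
    print(y,z,[f(t+R@[x,y,z]) for x in(-.011,.011)])
for h in(0,.012,.071): print("axis",h,f(deck(p,0,.075,h)))
print("top circle",[f(deck(p,.028*np.cos(a),.075+.028*np.sin(a),.071)) for a in np.arange(0,6.2,np.pi/2)])
# depth of near finger
d=np.load("s1.npy");W=world("side",d);v=np.array([[325,200],[325,230],[330,255],[310,170],[190,170]])
for a in v: 
    u=(a/6.667+[265,170]).round().astype(int); print(a,W[u[1],u[0]].round(3))
```

```text
-0.024 -0.03 [array([323., 228.]), array([294., 267.])]
-0.024 -0.011 [array([320., 260.]), array([291., 298.])]
-0.024 0.008 [array([316., 290.]), array([288., 329.])]
0.024 -0.03 [array([213., 175.]), array([183., 213.])]
0.024 -0.011 [array([211., 207.]), array([182., 245.])]
0.024 0.008 [array([210., 238.]), array([180., 275.])]
axis 0 [297. 296.]
axis 0.012 [286. 288.]
axis 0.071 [231. 245.]
top circle [array([282., 190.]), array([184., 199.]), array([180., 299.]), array([279., 292.])]
[325 200] [ 0.534 -0.102  0.186]
[325 230] [ 0.539 -0.098  0.163]
[330 255] [ 0.541 -0.097  0.145]
[310 170] [ 0.528 -0.097  0.203]
[190 170] [ 0.513 -0.045  0.161]
```

Run:
```python
from g import *
p=np.load("p.npy");d=np.load("s1.npy");W=world("side",d)
a0=deck(p,0,.075,0);n=deck(p,0,.075,1)-a0
V=W-a0;h=V@n;r=np.linalg.norm(V-h[...,None]*n,axis=-1)
for v in range(196,222,2):
  print(v,int((v+.5-170)*6.667),[f"{1e3*h[v,u]:.0f}/{1e3*r[v,u]:.0f}/{1e3*W[v,u,2]:.0f}" for u in range(303,322,2)])
```

```text
196 176 ['2/54/89', '1/52/90', '3/50/94', '3/49/96', '122/50/199', '117/53/197', '102/54/186', '102/59/187', '99/63/186', '124/75/209']
198 190 ['73/22/149', '72/25/150', '2/45/91', '0/44/91', '109/46/187', '113/52/192', '107/55/188', '104/59/187', '115/67/198', '122/74/206']
200 203 ['74/18/147', '71/21/147', '73/25/150', '14/34/101', '104/44/180', '106/49/184', '105/54/185', '102/58/184', '110/66/193', '112/71/196']
202 216 ['73/14/145', '73/19/147', '71/23/147', '69/27/147', '96/41/172', '100/47/177', '95/50/174', '95/55/176', '108/65/189', '107/70/189']
204 230 ['74/12/144', '72/17/144', '71/21/144', '70/26/145', '89/38/164', '85/42/162', '90/49/168', '75/48/157', '12/38/105', '99/67/181']
206 243 ['72/11/140', '72/16/142', '73/22/144', '70/26/144', '85/38/159', '78/40/154', '81/46/159', '66/46/148', '9/35/101', '10/40/103']
208 256 ['71/12/137', '73/18/141', '70/22/140', '72/28/143', '77/35/150', '72/38/147', '72/43/149', '12/28/99', '13/34/101', '11/38/102']
210 270 ['72/16/136', '73/21/139', '72/25/140', '69/28/140', '69/33/141', '48/29/124', '32/28/113', '15/28/99', '12/32/99', '12/38/101']
212 283 ['70/19/133', '71/23/135', '71/27/137', '65/29/134', '57/30/128', '44/29/119', '31/29/110', '14/27/97', '17/34/101', '15/38/101']
214 296 ['72/24/133', '73/28/136', '67/29/132', '62/30/129', '51/29/121', '36/27/110', '26/28/103', '19/30/99', '12/33/95', '11/38/96']
216 310 ['73/29/131', '64/28/126', '66/32/130', '55/31/121', '45/30/115', '33/29/106', '23/29/99', '12/29/91', '14/35/95', '15/41/97']
218 323 ['60/29/118', '56/29/116', '51/30/114', '43/29/109', '36/29/104', '22/27/94', '16/29/91', '13/32/90', '13/37/91', '12/42/93']
220 336 ['46/29/104', '43/29/103', '39/29/102', '35/30/100', '26/29/93', '20/30/91', '13/31/86', '12/35/87', '12/39/89', '6/41/85']
```

Run:
```python
from g import *
i=cv2.imread("pics/s1.png")[130:340,150:450]; 
cv2.imwrite("pics/s1b.png",cv2.resize(cv2.convertScaleAbs(i,alpha=2.2,beta=20),(800,560),interpolation=cv2.INTER_CUBIC))
```

```text
(no output)
```

View pics/s1b.png

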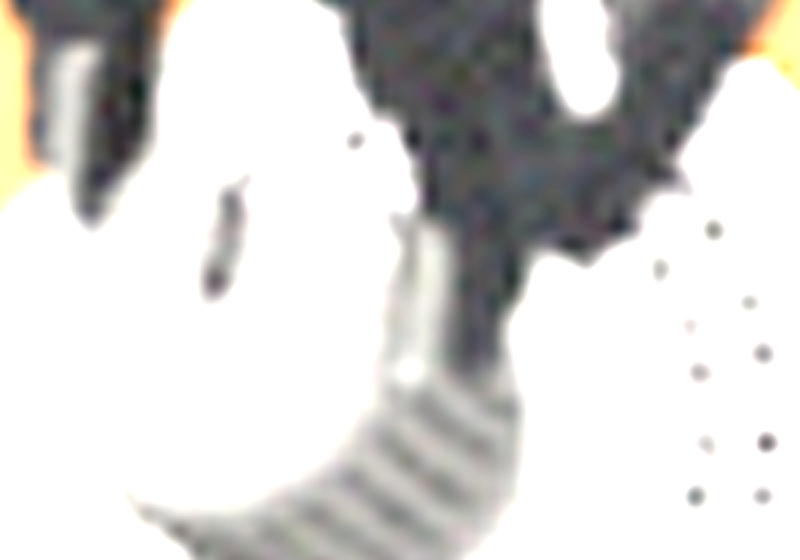

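The crop shows the fingertips only at the barrel's top edge (tip z≈0.14, not 0.10 as reported). I'll open, lift, and check the fingertip height against the reported TCP.

```bash
python3 -m inch '[[[0,0,0],0,-1],[[0,0,0],0,-1],[[0,0,0],0,-1],[[0,0,2],0,-1],[[0,0,4],0,-1],[[0,0,4],0,-1],[[0,0,4],0,-1]]' 40
python3 - <<'E'
from g import *
print(robot.tip_extent)
p,d=robot.capture("side"); s=robot.state(); t=np.array(s["tcp_pos"]);R=np.array(s["tool_rot"]);print(t)
cv2.imwrite("pics/s2.png",cv2.resize(p[150:260,245:385],(800,629),interpolation=cv2.INTER_CUBIC)[:600])
W=world("side",d); L=(W-t)@R; k=(d>.1)&(p.max(-1)<60)&(abs(L[...,0])<.03)&(abs(L[...,1])<.08)
for sgn in(-1,1):
    q=L[k&(L[...,1]*sgn>.03)]; print(sgn,len(q),np.percentile(q[:,2],[50,90,97,100]).round(3),np.percentile(abs(q[:,1]),[2,98]).round(3))
E
```

```text
clock: 3.57
tcp_pos: [0.5309, -0.0651, 0.1471]
tool_rot: [[-0.907, -0.422, 0.003], [-0.422, 0.907, -0.001], [-0.002, -0.002, -1.0]]
contact_force: [-0.4, -0.2, -0.5]
grip_width: 0.0852
finger_force: 0.0
0.008
[ 0.53020753 -0.06489704  0.14574337]
-1 898 [-0.145 -0.092 -0.072  0.053] [0.031 0.073]
1 270 [-0.1   -0.064 -0.05   0.13 ] [0.031 0.069]
```

View pics/s2.png

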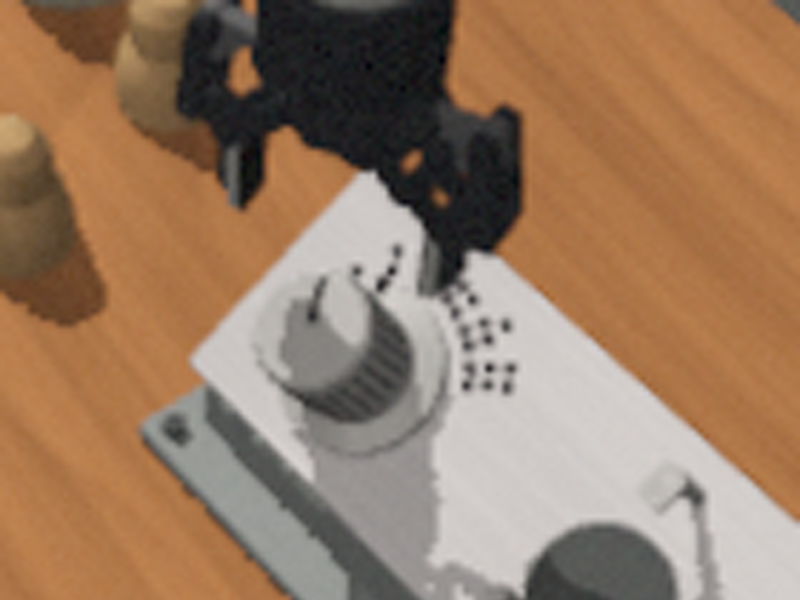

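Run:
```python
from g import *
from scipy.optimize import least_squares
s=robot.state(); t=np.array(s["tcp_pos"]);R=np.array(s["tool_rot"])
obs={-1:np.array([440,293])/5.714+[244.5,149.5],1:np.array([240,205])/5.714+[244.5,149.5]}
f=lambda o:np.concatenate([pix("side",t+R@np.array([o[0],sg*.047+o[1],o[2]]))-obs[sg] for sg in(-1,1)])
r=least_squares(f,[0,0,0],x_scale=.01);print(r.x.round(4),f(r.x).round(2)); print(f([0,0,.008]).round(1),f([0,0,-.005]).round(1))
```

```text
[ 0.0156 -0.0085 -0.052 ] [-0.22  0.47  0.23 -0.49]
[-2.3 10.5  0.3 10.1] [-1.8  7.2  0.4  6.8]
```

Run:
```python
from g import *
p,d=robot.capture("side"); s=robot.state(); t=np.array(s["tcp_pos"]);R=np.array(s["tool_rot"])
W=world("side",d);L=(W-t)@R
for v in range(184,206,2): print(v,[tuple((1e3*L[v,u]).round().astype(int).tolist()) for u in range(318,330,2)])
for v in range(176,190,2): print(v,[tuple((1e3*L[v,u]).round().astype(int).tolist()) for u in range(284,292,2)])
q,e=robot.capture("top");cv2.imwrite("pics/t2.png",q);W=world("top",e);L=(W-t)@R
k=(e>.1)&(abs(L[...,0])<.08)&(abs(L[...,1])<.09)&(L[...,2]<-.02)&(L[...,2]>-.3)
for lo,hi in((-.05,-.02),(-.08,-.05),(-.12,-.08),(-.3,-.12)):
    m=k&(L[...,2]>lo)&(L[...,2]<hi); 
    if m.sum(): print(lo,m.sum(),(1e3*np.percentile(L[m],[3,50,97],axis=0)).round().tolist())
```

```text
184 [(13, -41, -101), (9, -45, -100), (-200, 40, 146), (-6, -48, -88), (-8, -52, -88), (13, -65, -115)]
186 [(11, -41, -93), (11, -46, -96), (8, -49, -95), (1, -51, -90), (-3, -55, -88), (13, -65, -109)]
188 [(14, -43, -90), (12, -47, -90), (11, -51, -92), (5, -54, -88), (6, -59, -92), (12, -66, -102)]
190 [(-84, 0, 37), (13, -48, -86), (13, -53, -88), (10, -56, -87), (7, -60, -87), (12, -67, -96)]
192 [(-79, -3, 39), (11, -48, -76), (14, -54, -83), (11, -57, -82), (9, -62, -83), (15, -68, -93)]
194 [(-74, -6, 41), (11, -48, -69), (8, -52, -69), (8, -57, -72), (-2, -58, -63), (-80, -32, 30)]
196 [(9, -43, -58), (11, -49, -63), (7, -52, -61), (9, -58, -66), (-4, -57, -53), (-76, -34, 32)]
198 [(12, -45, -54), (12, -50, -57), (9, -54, -57), (7, -58, -58), (-70, -32, 36), (-72, -36, 35)]
200 [(12, -46, -48), (11, -50, -50), (5, -53, -45), (-66, -29, 43), (-65, -35, 37), (-70, -38, 40)]
202 [(-48, -20, 38), (11, -51, -42), (-58, -27, 44), (-59, -32, 41), (-61, -37, 40), (-63, -42, 39)]
204 [(-44, -23, 40), (-46, -27, 39), (-54, -29, 47), (-54, -35, 43), (-58, -39, 44), (-61, -44, 44)]
176 [(10, 50, -72), (11, 44, -77), (6, 41, -74), (-3, 41, -65)]
178 [(7, 51, -62), (12, 43, -71), (6, 41, -66), (-4, 41, -58)]
180 [(7, 51, -54), (11, 43, -63), (4, 42, -57), (-5, 42, -49)]
182 [(7, 51, -48), (13, 42, -58), (6, 40, -54), (-4, 41, -44)]
184 [(-134, 138, 143), (12, 42, -50), (4, 41, -44), (-150, 125, 150)]
186 [(-129, 134, 145), (13, 42, -44), (-137, 125, 147), (-139, 119, 145)]
188 [(-121, 129, 144), (-127, 126, 148), (-128, 119, 144), (-132, 114, 145)]
-0.08 2 [[9.0, 48.0, -59.0], [9.0, 49.0, -56.0], [10.0, 51.0, -53.0]]
-0.12 38 [[-15.0, 32.0, -118.0], [9.0, 44.0, -99.0], [16.0, 63.0, -84.0]]
-0.3 148 [[-5.0, -8.0, -297.0], [25.0, 31.0, -192.0], [61.0, 61.0, -130.0]]
```

The tool's real fingertips stand about 36 mm higher than the reported TCP implies (lateral position is right). I correct for that: descend a further 7.4 cm and grip.

```bash
python3 -m inch '[[[0,0,-2.5],0,-1],[[0,0,-5],0,-1],[[0,0,-6.5],0,-1],[[0,0,-7.4],0,-1],[[0,0,-7.4],0,-1],[[0,0,-7.4],0,0],[[0,0,-7.4],0,1],[[0,0,-7.4],0,1],[[0,0,-7.4],0,1],[[0,0,-7.4],0,1]]' 40
```

```text
clock: 4.55
tcp_pos: [0.5309, -0.0647, 0.0739]
tool_rot: [[-0.907, -0.422, 0.002], [-0.422, 0.907, -0.0], [-0.002, -0.001, -1.0]]
contact_force: [-3.5, 2.7, 4.5]
grip_width: 0.0591
finger_force: 41.5
```

```bash
python3 -m inch '[[[0,0,0],-5,1],[[0,0,0],-10,1],[[0,0,0],-15,1],[[0,0,0],-20,1],[[0,0,0],-25,1],[[0,0,0],-30,1],[[0,0,0],-35,1],[[0,0,0],-38,1],[[0,0,0],-38,1],[[0,0,0],-38,1]]' 40
```

```text
clock: 5.38
tcp_pos: [0.5306, -0.0652, 0.0753]
tool_rot: [[-0.975, 0.221, 0.002], [0.221, 0.975, 0.002], [-0.002, 0.003, -1.0]]
contact_force: [-13.2, -15.6, 14.5]
grip_width: 0.0549
finger_force: 163.1
```

```bash
cat > ptr.py <<'E'
from g import *
def ptr(save=None):
    p=np.load("p.npy");im,d=robot.capture("side");g=cv2.cvtColor(im,cv2.COLOR_BGR2GRAY).astype(np.float32)
    if save: cv2.imwrite(save,im)
    for h,rs in((.071,np.arange(.008,.025,.002)),(.012,np.arange(.032,.04,.002))):
        out=[]
        for a in np.arange(-60,150,4):
            q=np.array([pix("side",deck(p,r*np.cos(np.radians(a)),.075-r*np.sin(np.radians(a)),h)) for r in rs],np.float32)
            out.append((round(float(cv2.remap(g,q[:,0],q[:,1],1).mean())),a))
        print(h,out)
E
python3 -m inch '[[[0,0,0],-38,-1],[[0,0,0],0,-1],[[0,0,0],0,-1],[[0,0,0],0,-1]]'  >/dev/null; echo
python3 -m inch '[[[0,0,2.5],0,-1],[[0,0,5],6,-1],[[0,0,7.4],12,-1],[[0,0,7.4],18,-1],[[0,0,7.4],24,-1],[[0,0,7.4],30,-1],[[0,0,7.4],36,-1],[[0,0,7.4],38,-1],[[0,0,7.4],38,-1]]'; python3 -c "
from ptr import *
ptr('pics/s3.png')"
```

```text
clock: 6.47
tcp_pos: [0.5303, -0.0647, 0.1462]
tool_rot: [[-0.906, -0.422, 0.0], [-0.422, 0.906, 0.0], [-0.0, -0.0, -1.0]]
contact_force: [0.5, 0.9, -0.7]
grip_width: 0.0855
finger_force: 0.0
0.071 [(174, np.int64(-60)), (177, np.int64(-56)), (180, np.int64(-52)), (183, np.int64(-48)), (184, np.int64(-44)), (184, np.int64(-40)), (184, np.int64(-36)), (183, np.int64(-32)), (182, np.int64(-28)), (180, np.int64(-24)), (178, np.int64(-20)), (173, np.int64(-16)), (164, np.int64(-12)), (151, np.int64(-8)), (133, np.int64(-4)), (114, np.int64(0)), (105, np.int64(4)), (111, np.int64(8)), (131, np.int64(12)), (149, np.int64(16)), (162, np.int64(20)), (170, np.int64(24)), (176, np.int64(28)), (180, np.int64(32)), (182, np.int64(36)), (183, np.int64(40)), (184, np.int64(44)), (184, np.int64(48)), (184, np.int64(52)), (184, np.int64(56)), (183, np.int64(60)), (181, np.int64(64)), (177, np.int64(68)), (171, np.int64(72)), (159, np.int64(76)), (146, np.int64(80)), (138, np.int64(84)), (134, np.int64(88)), (135, np.int64(92)), (136, np.int64(96)), (136, np.int64(100)), (134, np.int64(104)), (133, n
[... 677 characters left out ...]
 np.int64(20)), (183, np.int64(24)), (182, np.int64(28)), (179, np.int64(32)), (178, np.int64(36)), (178, np.int64(40)), (178, np.int64(44)), (177, np.int64(48)), (177, np.int64(52)), (176, np.int64(56)), (174, np.int64(60)), (174, np.int64(64)), (172, np.int64(68)), (163, np.int64(72)), (155, np.int64(76)), (145, np.int64(80)), (141, np.int64(84)), (139, np.int64(88)), (138, np.int64(92)), (141, np.int64(96)), (142, np.int64(100)), (143, np.int64(104)), (143, np.int64(108)), (143, np.int64(112)), (145, np.int64(116)), (144, np.int64(120)), (142, np.int64(124)), (142, np.int64(128)), (141, np.int64(132)), (140, np.int64(136)), (139, np.int64(140)), (137, np.int64(144)), (135, np.int64(148))]
```

Run:
```python
from g import *
p=np.load("p.npy")
def prof(f,h,rs,lim=150,key=None):
    g=cv2.cvtColor(cv2.imread(f),cv2.COLOR_BGR2GRAY).astype(np.float32);A_=np.arange(-80,80,2);o=[]
    for a in A_:
        q=np.array([pix("side",deck(p,r*np.cos(np.radians(a)),.075-r*np.sin(np.radians(a)),h)) for r in rs],np.float32)
        o.append(int(cv2.remap(g,q[:,0],q[:,1],1).mean()))
    o=np.array(o);print(f,h,"argmin",A_[(o[12:70]).argmin()+12]);return A_,o
for f in("pics/side0.png","pics/s3.png"):
    prof(f,.071,np.arange(.008,.025,.002));prof(f,.012,np.arange(.032,.04,.002))
A_,o=prof("pics/side0.png",0,np.arange(.044,.066,.001));print([(int(a),int(b)) for a,b in zip(A_,o)])
```

```text
pics/side0.png 0.071 argmin -34
pics/side0.png 0.012 argmin -30
pics/s3.png 0.071 argmin 4
pics/s3.png 0.012 argmin 6Traceback (most recent call last):
  File "<stdin>", line 11, in <module>
  File "<stdin>", line 6, in prof
  File "h.py", line 10, in pix
    K,T=cal(n); q=K@(T[:3,:3]@np.array(P)+T[:3,3]); return q[:2]/q[2]
        ~~~^^^
  File "h.py", line 4, in cal
    c=robot.get_calibration(n); return np.array(c["camera_matrix"]),np.array(c["camera_from_world"])
ValueError: time passes only in moves, steps and waits
```

Pointer moved from -32° to +5° (two clicks, now at four). One more click: a stroke of about 25°.

```bash
python3 -m inch '[[[0,0,-2.5],-3,-1],[[0,0,-5],-7,-1],[[0,0,-6.5],-7,-1],[[0,0,-7.4],-7,-1],[[0,0,-7.4],-7,-1],[[0,0,-7.4],-7,0],[[0,0,-7.4],-7,1],[[0,0,-7.4],-7,1],[[0,0,-7.4],-7,1],[[0,0,-7.4],-7,1]]' 40; python3 -m inch '[[[0,0,0],-5,1],[[0,0,0],-10,1],[[0,0,0],-15,1],[[0,0,0],-20,1],[[0,0,0],-25,1],[[0,0,0],-25,1],[[0,0,0],-25,-1],[[0,0,0],-25,-1],[[0,0,0],-25,-1],[[0,0,3],-25,-1],[[0,0,7],-25,-1],[[0,0,7.4],-25,-1]]' 40;  python3 -c "
from ptr import *
import numpy as n
n.set_printoptions(legacy='1.25')
ptr('pics/s4.png')"
```

```text
clock: 7.35
tcp_pos: [0.531, -0.0648, 0.0742]
tool_rot: [[-0.951, -0.308, 0.003], [-0.308, 0.951, -0.001], [-0.002, -0.001, -1.0]]
contact_force: [-3.8, 2.4, 6.0]
grip_width: 0.0573
finger_force: 40.9
clock: 8.35
tcp_pos: [0.5332, -0.0651, 0.1537]
tool_rot: [[-0.992, 0.122, 0.011], [0.122, 0.993, -0.002], [-0.011, -0.001, -1.0]]
contact_force: [1.6, 1.6, 1.6]
grip_width: 0.0855
finger_force: 0.0
0.071 [(184, -60), (184, -56), (182, -52), (180, -48), (170, -44), (161, -40), (158, -36), (155, -32), (151, -28), (150, -24), (147, -20), (143, -16), (140, -12), (139, -8), (136, -4), (133, 0), (127, 4), (117, 8), (103, 12), (89, 16), (81, 20), (84, 24), (98, 28), (114, 32), (128, 36), (137, 40), (145, 44), (152, 48), (155, 52), (157, 56), (160, 60), (163, 64), (169, 68), (178, 72), (183, 76), (185, 80), (186, 84), (186, 88), (186, 92), (186, 96), (186, 100), (186, 104), (186, 108), (186, 112), (186, 116), (186, 120), (185, 124), (185, 128), (185, 132), (185, 136), (185, 140), (184, 144), (184, 148)]
0.012 [(122, -60), (117, -56), (111, -52), (111, -48), (134, -44), (141, -40), (109, -36), (95, -32), (84, -28), (66, -24), (41, -20), (27, -16), (23, -12), (23, -8), (39, -4), (94, 0), (164, 4), (188, 8), (185, 12), (156, 16), (118, 20), (130, 24), (168, 28), (177, 32), (177, 36), (176, 40), (176, 44), (176, 48), (177, 52), (174, 56), (172, 60), (172, 64), (171, 68), (164, 72), (155, 76), (145, 80), (141, 84), (137, 88), (136, 92), (140, 96), (141, 100), (142, 104), (143, 108), (144, 112), (146, 116), (144, 120), (144, 124), (144, 128), (143, 132), (142, 136), (139, 140), (138, 144), (135, 148)]
```

Run:
```python
from g import *
p=np.load("p.npy");K,T=cal("side");o=-T[:3,:3].T@T[:3,3];n=deck(p,0,0,1)-deck(p,0,0,0)
c=deck(p,0,.075,0);ux=deck(p,1,.075,0)-c;uy=deck(p,0,1.075,0)-c
for i,(x,y) in enumerate([(250,150),(292,140),(343,142),(371,183),(397,222),(404,275)]):
    u=np.array([270+(x+.5)/6.667-.5,175+(y+.5)/6.667-.5,1]);r=T[:3,:3].T@np.linalg.inv(K)@u;P=o+r*((c-o)@n)/(r@n)-c
    print(i+1,np.degrees(np.arctan2(-P@uy,P@ux)).round(1),np.hypot(P@ux,P@uy).round(4))
cv2.imwrite("pics/s4c.png",cv2.resize(cv2.imread("pics/s4.png")[180:245,280:360],(800,600),interpolation=cv2.INTER_CUBIC))
```

```text
1 -53.2 0.0481
2 -32.6 0.0514
3 -10.4 0.0574
4 11.8 0.0532
5 32.6 0.0566
6 54.3 0.0592
```

View pics/s4c.png

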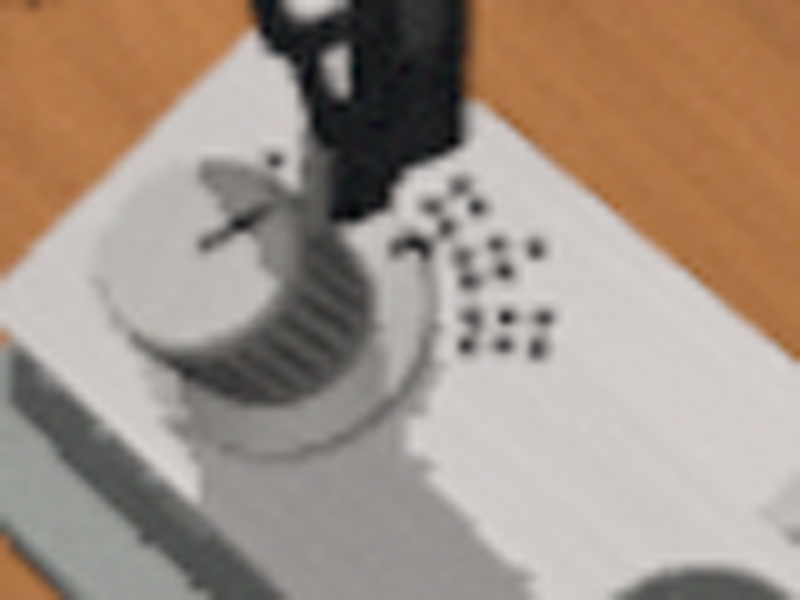

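The pointer stands at about 21°, between four (12°) and five (33°), so it may still be settling. I'll let time pass and re-measure.

```bash
python3 - <<'E'
s=open('ptr.py').read().replace("        print(h,out)","        o=[b for b in out if -40<=b[1]<=60];m=min(o);print(h,m[0],int(m[1]),[(b[0],int(b[1])) for b in o if abs(b[1]-m[1])<10])").replace("150,4","150,2")
open('ptr.py','w').write(s)
E
python3 -m inch '[[[0,0,2],0,-1],[[0,0,4],0,-1],[[0,0,4],0,-1],[[0,0,4],0,-1],[[0,0,4],0,-1],[[0,0,4],0,-1]]' >/dev/null; python3 -c "
from ptr import *
ptr('pics/s5.png')"
```

```text
0.071 86 22 [(115, 14), (104, 16), (96, 18), (89, 20), (86, 22), (87, 24), (89, 26), (95, 28), (101, 30)]
0.012 116 22 [(175, 14), (156, 16), (135, 18), (119, 20), (116, 22), (131, 24), (154, 26), (169, 28), (176, 30)]
```

```bash
python3 -m inch '[[[0,0,-2.5],7,-1],[[0,0,-5],14,-1],[[-0.2,0,-8],20,-1],[[-0.2,0,-10.5],20,-1],[[-0.2,0,-11.6],20,-1],[[-0.2,0,-11.6],20,-1],[[-0.2,0,-11.6],20,0],[[-0.2,0,-11.6],20,1],[[-0.2,0,-11.6],20,1],[[-0.2,0,-11.6],20,1],[[-0.2,0,-11.6],20,1]]' 40; python3 -m inch '[[[0,0,0],-5,1],[[0,0,0],-10,1],[[0,0,0],-15,1],[[0,0,0],-17,1],[[0,0,0],-17,1],[[0,0,0],-17,-1],[[0,0,0],-17,-1],[[0,0,0],-17,-1],[[0,0,3],-17,-1],[[0,0,7],-17,-1],[[0,0,10],-17,-1],[[0,0,10],-17,-1]]' 40;  python3 -c "
from ptr import *
ptr('pics/s6.png')"
```

```text
clock: 9.87
tcp_pos: [0.5295, -0.0654, 0.0726]
tool_rot: [[-0.975, -0.224, 0.004], [-0.224, 0.975, -0.002], [-0.004, -0.003, -1.0]]
contact_force: [-3.1, 0.6, 6.4]
grip_width: 0.0564
finger_force: 42.7
clock: 10.87
tcp_pos: [0.5312, -0.0651, 0.1781]
tool_rot: [[-0.997, 0.07, 0.013], [0.07, 0.998, -0.002], [-0.013, -0.001, -1.0]]
contact_force: [0.7, 0.3, 0.3]
grip_width: 0.0859
finger_force: 0.0
0.071 74 36 [(98, 28), (90, 30), (83, 32), (77, 34), (74, 36), (74, 38), (78, 40), (83, 42), (89, 44)]
0.012 115 34 [(176, 26), (164, 28), (150, 30), (129, 32), (115, 34), (122, 36), (133, 38), (148, 40), (165, 42)]
```

```bash
python3 -m inch '[[[-0.4,3.5,0],5,-1],[[-0.8,7,0],9,-1],[[-1.3,10.5,0],9,-1],[[-1.8,14,0],9,-1],[[-2.2,17.5,0],9,-1],[[-2.7,21,0],9,-1],[[-3.2,24.5,0],9,-1],[[-3.7,28,0],9,-1],[[-4.2,31.5,0],9,-1],[[-4.5,35,0],9,-1],[[-4.7,36.2,0],9,-1],[[-4.7,36.2,0],9,-1]]' 20
python3 - <<'E'
from ptr import *
ptr("pics/s7.png")
p=np.load("p.npy")
for n in("top","side"):
    f="pics/x_%s.png"%n; im,d=robot.capture(n); cv2.imwrite(f,im)
    for name,g in(("now",im),("start",cv2.imread(f"pics/{n}0.png"))):
        g=cv2.cvtColor(g,cv2.COLOR_BGR2GRAY).astype(np.float32)
        for h,rs in((.071,np.arange(.004,.025,.002)),(.012,np.arange(.033,.04,.001))):
            A_=np.arange(-56,60,1.);o=[]
            for a in np.radians(A_):
                q=np.array([pix(n,deck(p,r*np.cos(a),.075-r*np.sin(a),h)) for r in rs],np.float32);o.append(cv2.remap(g,q[:,0],q[:,1],1).mean())
            o=np.array(o);i=o[3:-3].argmin()+3;k=abs(A_-A_[i])<12;w=np.clip(np.median(o[k])-o,0,None)*k
            print(n,name,h,A_[i],(w@A_/w.sum()).round(1))
E
```

```text
clock: 11.92
tcp_pos: [0.4798, 0.2996, 0.1684]
tool_rot: [[-0.996, -0.091, -0.002], [-0.091, 0.996, -0.0], [0.002, -0.0, -1.0]]
contact_force: [0.3, -0.1, -0.9]
grip_width: 0.0853
finger_force: 0.0
0.071 107 36 [(139, 28), (129, 30), (119, 32), (111, 34), (107, 36), (107, 38), (111, 40), (119, 42), (127, 44)]
0.012 115 34 [(174, 26), (162, 28), (148, 30), (129, 32), (115, 34), (121, 36), (130, 38), (146, 40), (165, 42)]
top now 0.071 32.0 32.1
top now 0.012 29.0 29.3Traceback (most recent call last):
  File "<stdin>", line 11, in <module>
  File "h.py", line 10, in pix
    K,T=cal(n); q=K@(T[:3,:3]@np.array(P)+T[:3,3]); return q[:2]/q[2]
        ~~~^^^
  File "h.py", line 4, in cal
    c=robot.get_calibration(n); return np.array(c["camera_matrix"]),np.array(c["camera_from_world"])
ValueError: time passes only in moves, steps and waits
```

```bash
python3 - <<'E'
import numpy as np
from bench import robot
np.savez("cal.npz",**{n+k[-5:]:np.array(robot.get_calibration(n)[k]) for n in("top","side") for k in("camera_matrix","camera_from_world")})
s=open('h.py').read().replace('c=robot.get_calibration(n); return np.array(c["camera_matrix"]),np.array(c["camera_from_world"])','return C[n+"atrix"],C[n+"world"]').replace("def cal","C=dict(np.load('cal.npz'))\ndef cal",1)
open('h.py','w').write(s)
E
cat > cmp.py <<'E'
from g import *
p=np.load("p.npy")
def cmp(pairs):
    for n,name,f in pairs:
        g=cv2.cvtColor(cv2.imread(f),cv2.COLOR_BGR2GRAY).astype(np.float32)
        for h,rs in((.071,np.arange(.004,.025,.002)),(.012,np.arange(.033,.04,.001))):
            A_=np.arange(-56,60,1.);o=[]
            for a in np.radians(A_):
                q=np.array([pix(n,deck(p,r*np.cos(a),.075-r*np.sin(a),h)) for r in rs],np.float32);o.append(cv2.remap(g,q[:,0],q[:,1],1).mean())
            o=np.array(o);i=o[6:-6].argmin()+6;k=abs(A_-A_[i])<10;w=np.clip(np.median(o[k])-o,0,None)*k
            print(n,name,h,A_[i],(w@A_/w.sum()).round(1))
E
python3 - <<'E'
from cmp import *
im,d=robot.capture("side");cv2.imwrite("pics/x_side.png",im)
im,d=robot.capture("top");cv2.imwrite("pics/x_top.png",im);np.save("xt.npy",d)
cmp([("top","start","pics/top0.png"),("top","now","pics/x_top.png"),("side","start","pics/side0.png"),("side","now","pics/x_side.png")])
E
```

```text
top start 0.071 -40.0 -39.6
top start 0.012 -33.0 -32.8
top now 0.071 32.0 32.0
top now 0.012 29.0 29.3
side start 0.071 -33.0 -33.9
side start 0.012 -30.0 -29.6
side now 0.071 37.0 37.6
side now 0.012 34.0 35.0
```

Run:
```python
from g import *
p=np.load("p.npy");c=deck(p,0,.075,.071);ux=deck(p,1,.075,.071)-c;uy=deck(p,0,1.075,.071)-c;n_=np.cross(ux,uy)
for n,f in(("top","top0"),("top","x_top"),("side","side0"),("side","x_side")):
    K,T=cal(n);o=-T[:3,:3].T@T[:3,3]
    S=8;g=cv2.cvtColor(cv2.imread(f"pics/{f}.png"),cv2.COLOR_BGR2GRAY).astype(np.float32)
    # rectified patch of top plane: 0.25mm/px
    N=np.arange(-.026,.0261,.0005);U,V=np.meshgrid(N,N)
    P=c+U[...,None]*ux+V[...,None]*uy;q=(P@T[:3,:3].T+T[:3,3])@K.T;q=(q[...,:2]/q[...,2:]).astype(np.float32)
    G=cv2.remap(g,q[...,0],q[...,1],cv2.INTER_CUBIC);m=np.hypot(U,V)<.023
    w=np.clip(np.median(G[m])-25-G,0,None)*m
    # keep the blob attached to the darkest point
    k,l=cv2.connectedComponents((w>8).astype(np.uint8));i=np.unravel_index(w.argmax(),w.shape);w=w*(l==l[i])
    W=w.sum();mu=np.array([(w*U).sum(),(w*V).sum()])/W;D=np.stack([U-mu[0],V-mu[1]],-1)
    C_=np.einsum('ij,ijk,ijl->kl',w,D,D)/W;e,v=np.linalg.eigh(C_);a=np.degrees(np.arctan(-v[1,1]/v[0,1]));print(n,f,a.round(1),"len",(1e3*np.sqrt(e*12)).round(1),(mu*1e3).round(1))
# cup
d=np.load("xt.npy");print((robot.state()["tcp_pos"]).round(4))
```

```text
top top0 -31.7 len [ 4.2 16.3] [8.2 7.5]
top x_top 32.2 len [ 4.1 19.9] [ 9.9 -6.1]
side side0 -31.0 len [ 4.5 20. ] [8.5 6. ]
side x_side 31.6 len [ 4.6 20.2] [ 9.1 -7.3]
[0.4814 0.296  0.1695]
```

Sleeve line direction moved 63.2° = three clicks, so it stands at about 1.46 (five). Now I lower towards the cup and check the fingertip position.

```bash
python3 -m inch '[[[0.2,0.15,-2.5],0,-1],[[0.2,0.15,-5],0,-1],[[0.2,0.15,-7.5],0,-1],[[0.2,0.15,-8.5],0,-1],[[0.2,0.15,-8.5],0,-1],[[0.2,0.15,-8.5],0,-1]]' 20
python3 - <<'E'
from g import *
p,d=robot.capture("side"); s=robot.state(); t=np.array(s["tcp_pos"]);R=np.array(s["tool_rot"]);print(t)
W=world("side",d);L=(W-t)@R
k=(d>.1)&(W[...,2]>.09)&(abs(L[...,0])<.02)&(abs(L[...,1])<.065)&(L[...,2]>-.08)
for sg in(-1,1):
    q=L[k&(L[...,1]*sg>.02)];print(sg,len(q),(1e3*np.percentile(q,[2,50,98],axis=0)).round().tolist())
k=(d>.1)&(W[...,2]>.02)&(W[...,2]<.085)&(np.hypot(W[...,0]-t[0],W[...,1]-t[1])<.045);q=W[k];print(len(q),np.percentile(q,[3,50,97],axis=0).round(4).tolist())
from scipy.optimize import least_squares
b=q[(q[:,2]>.026)&(q[:,2]<.058)];b=b[(b[:,:2]-[.4835,.2975])@[-.33,-.85]>0]
r=least_squares(lambda c:np.hypot(b[:,0]-c[0],b[:,1]-c[1])-.031,[.4835,.2975],loss="soft_l1",f_scale=.002);print(len(b),r.x.round(4),np.abs(r.fun).mean())
cv2.imwrite("pics/c1.png",p)
E
```

```text
clock: 12.62
tcp_pos: [0.4836, 0.2981, 0.0856]
tool_rot: [[-0.996, -0.086, 0.0], [-0.086, 0.996, 0.0], [-0.0, 0.0, -1.0]]
contact_force: [-1.1, 0.7, 1.0]
grip_width: 0.0852
finger_force: 0.0
[0.48409551 0.29860141 0.08667591]
-1 62 [[-6.0, -59.0, -73.0], [7.0, -54.0, -56.0], [12.0, -44.0, -37.0]]
1 84 [[-10.0, 38.0, -79.0], [3.0, 41.0, -56.0], [12.0, 48.0, -37.0]]
419 [[0.456, 0.266, 0.0239], [0.4823, 0.28, 0.0548], [0.5096, 0.3232, 0.075]]
143 [0.486  0.2976] 0.0011061337763673476
```

```bash
python3 -m inch '[[[0.1,0,-2.5],0,-1],[[0.1,0,-5],0,-1],[[0.1,0,-7],0,-1],[[0.1,0,-8.2],0,-1],[[0.1,0,-8.5],0,-1],[[0.1,0,-8.5],0,-0.7],[[0.1,0,-8.5],0,-0.5],[[0.1,0,-8.5],0,-0.3],[[0.1,0,-8.5],0,0],[[0.1,0,-8.5],0,0.5],[[0.1,0,-8.5],0,1],[[0.1,0,-8.5],0,1]]' 22
```

```text
clock: 13.67
tcp_pos: [0.4855, 0.2995, 0.0023]
tool_rot: [[-0.996, -0.087, 0.004], [-0.087, 0.996, 0.002], [-0.004, 0.002, -1.0]]
contact_force: [-0.2, -0.0, 6.3]
grip_width: 0.059
finger_force: 24.7
```

```bash
python3 -m inch '[[[0,0,1],0,1],[[0,0,2.5],0,1],[[0,0,4],0,1],[[0,0,4],0,1],[[0,0,4],0,1]]' 22
python3 - <<'E'
from g import *
p,d=robot.capture("side"); s=robot.state(); t=np.array(s["tcp_pos"]);R=np.array(s["tool_rot"]);print(t,s["grip_width"],s["finger_force"])
W=world("side",d);L=(W-t)@R;hsv=cv2.cvtColor(p,cv2.COLOR_BGR2HSV)
near=(d>.1)&(np.hypot(L[...,0],L[...,1])<.075)&(W[...,2]>.012)&(L[...,2]>-.09)
dark=near&(p.max(-1)<75); wood=near&(hsv[...,1]>60)&(p.max(-1)>90)
for nm,m in(("dark",dark),("wood",wood)):
    q=L[m];print(nm,len(q),(1e3*np.percentile(q,[2,10,50,90,98],axis=0)).round().tolist())
q=L[dark&(L[...,1]<-.03)];print("near finger",(1e3*np.percentile(q,[2,50,98],axis=0)).round().tolist())
q=L[dark&(L[...,1]>.02)];print("far finger",(1e3*np.percentile(q,[2,50,98],axis=0)).round().tolist())
v,u=np.where(wood);c=[int(np.median(u)),int(np.median(v))];print(c)
cv2.imwrite("pics/c2.png",cv2.resize(p[c[1]-45:c[1]+30,c[0]-50:c[0]+50],(800,600),interpolation=cv2.INTER_CUBIC))
E
```

```text
clock: 14.08
tcp_pos: [0.4847, 0.2991, 0.041]
tool_rot: [[-0.996, -0.087, 0.002], [-0.087, 0.996, 0.001], [-0.002, 0.001, -1.0]]
contact_force: [-0.4, -0.7, -1.8]
grip_width: 0.0588
finger_force: 24.4
[0.48402237 0.29870336 0.03979738] 0.058738712177695974 24.40824778743263
dark 119 [[-10.0, -64.0, -89.0], [-5.0, -60.0, -88.0], [7.0, -41.0, -76.0], [12.0, 34.0, -44.0], [13.0, 55.0, -35.0]]
wood 243 [[-19.0, -33.0, -74.0], [-6.0, -29.0, -71.0], [20.0, -19.0, -42.0], [29.0, 9.0, -11.0], [30.0, 23.0, -1.0]]
near finger [[-7.0, -64.0, -89.0], [6.0, -44.0, -75.0], [13.0, -34.0, -32.0]]
far finger [[-7.0, 23.0, -89.0], [9.0, 31.0, -80.0], [12.0, 59.0, -47.0]]
[220, 149]
```

View pics/c2.png

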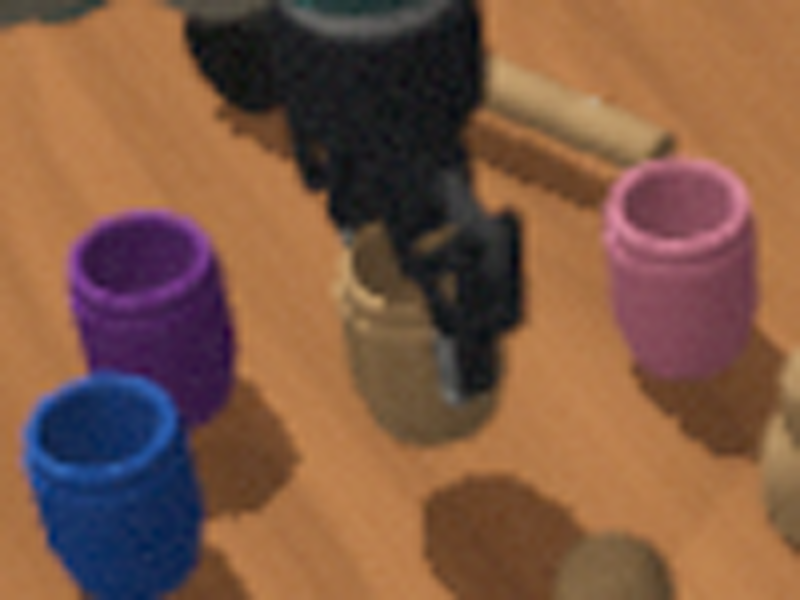

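The picture shows the cup held upright and lifted (shadow at (490,530) separated from it), pads low on the belly. Since the tool stays vertical, I'll tilt the cup in the grip by rolling it on the deck's uphill foot edge (clear of sleeve and blade), then shift it sideways to the nest.

```bash
cat > wp.py <<'E'
from g import *
p=np.load("p.npy")
def tcp(u,y,n): return deck(p,u,y,n)-[0,0,.049]
E
python3 - <<'E'
from wp import *
for nm,w in dict(above=(.0293,-.025,.12),pre=(.0293,-.025,.062),B=(.0293,-.025,.0548),a1=(.0212,-.025,.0539),a2=(.0136,-.025,.0525),a3=(.0062,-.025,.0502),a4=(0,-.025,.0475),up=(.003,-.025,.062),side=(.003,-.08,.062),down=(.003,-.08,.049)).items(): print(nm,(100*tcp(*w)).round(2))
E
python3 -m inch '[[[0,0,2.5],0,1],[[0,0,5.5],0,1],[[0,0,9],0,1],[[0,0,12],0,1],[[0,0,14],0,1],[[0.8,-3.5,14],0,1],[[1.6,-7,14],0,1],[[2.4,-10.5,14],0,1],[[3.2,-14,14],0,1],[[4,-17.5,14],0,1],[[4.8,-21,14],0,1],[[5.4,-24,14],0,1]]' 22
```

```text
above [ 52.63 -16.61  14.36]
pre [ 55.65 -16.34   9.42]
B [ 56.03 -16.31   8.8 ]
a1 [ 55.39 -16.37   8.3 ]
a2 [ 54.82 -16.42   7.79]
a3 [ 54.31 -16.46   7.2 ]
a4 [ 53.92 -16.49   6.65]
up [ 53.42 -16.54   8.04]
side [ 53.9  -22.02   8.04]
down [ 54.58 -21.96   6.93]
clock: 15.13
tcp_pos: [0.5379, 0.0564, 0.1785]
tool_rot: [[-0.996, -0.086, -0.002], [-0.086, 0.996, -0.0], [0.002, -0.0, -1.0]]
contact_force: [0.9, 1.1, -1.3]
grip_width: 0.0591
finger_force: 24.8
```

```bash
python3 -m inch '[[[0.3,-3.5,0],0,1],[[0.6,-7,0],0,1],[[0.9,-10.5,0],0,1],[[1.2,-14,0],0,1],[[1.5,-17.5,0],0,1],[[1.7,-20.5,0],0,1],[[1.85,-22.2,-1],0,1],[[1.85,-22.2,-4],0,1],[[1.85,-22.2,-7],0,1],[[1.85,-22.2,-8.2],0,1],[[1.85,-22.2,-8.2],0,1],[[1.85,-22.2,-8.2],0,1]]' 22
```

```text
clock: 16.13
tcp_pos: [0.5564, -0.1629, 0.0977]
tool_rot: [[-0.996, -0.087, -0.001], [-0.087, 0.996, 0.001], [0.001, 0.001, -1.0]]
contact_force: [-0.0, 0.7, -1.7]
grip_width: 0.059
finger_force: 24.8
```

```bash
python3 -m inch '[[[0.4,0,-0.3],0,1],[[0.4,0,-0.6],0,1],[[0.4,0,-0.9],0,1],[[0.4,0,-0.9],0,1],[[0.4,0,-0.9],0,1]]' 22
```

```text
clock: 16.55
tcp_pos: [0.5614, -0.1639, 0.0908]
tool_rot: [[-0.996, -0.087, 0.003], [-0.087, 0.996, -0.002], [-0.003, -0.002, -1.0]]
contact_force: [-1.9, -2.1, 4.8]
grip_width: 0.059
finger_force: 22.8
```

```bash
python3 -m inch '[[[-0.3,0,-0.25],0,1],[[-0.65,-0.05,-0.5],0,1],[[-0.9,-0.1,-0.75],0,1],[[-1.2,-0.1,-1],0,1],[[-1.2,-0.1,-1],0,1]]' 22; python3 -m inch '[[[-0.25,0,-0.3],0,1],[[-0.5,-0.05,-0.6],0,1],[[-0.7,-0.05,-0.85],0,1],[[-0.9,-0.1,-1.15],0,1],[[-0.9,-0.1,-1.15],0,1],[[-0.9,-0.1,-1.15],0,1]]' 22
python3 - <<'E'
from g import *
p,d=robot.capture("side");cv2.imwrite("pics/r1.png",p)
q,e=robot.capture("top");cv2.imwrite("pics/r1t.png",q)
s=robot.state();t=np.array(s["tcp_pos"]);G=np.load("p.npy");c=deck(G,0,0,0);B=np.stack([deck(G,*v)-c for v in np.eye(3)])
for n,im,dd in(("side",p,d),("top",q,e)):
    W=world(n,dd);D=(W-c)@B.T;h=cv2.cvtColor(im,cv2.COLOR_BGR2HSV)
    m=(dd>.1)&(h[...,1]>70)&(im.max(-1)>60)&(abs(D[...,1]+.025)<.045)&(D[...,2]>.004)&(D[...,2]<.1)&(abs(D[...,0])<.07)
    x=D[m];print(n,len(x),(1e3*np.percentile(x,[2,50,98],axis=0)).round().tolist())
    for lo in np.arange(.0,.085,.01):
        y=x[(x[:,2]>=lo)&(x[:,2]<lo+.01)]
        if len(y)>3: print(round(lo*1e3),len(y),(1e3*np.percentile(y[:,:2],[5,95],axis=0)).round().tolist())
E
```

```text
clock: 16.97
tcp_pos: [0.5483, -0.1644, 0.0793]
tool_rot: [[-0.996, -0.086, 0.0], [-0.086, 0.996, -0.0], [-0.0, -0.0, -1.0]]
contact_force: [-3.7, -1.2, 5.2]
grip_width: 0.0583
finger_force: 23.2
clock: 17.47
tcp_pos: [0.5411, -0.1654, 0.0706]
tool_rot: [[-0.996, -0.087, 0.005], [-0.087, 0.996, -0.001], [-0.005, -0.001, -1.0]]
contact_force: [-4.4, 1.9, 16.8]
grip_width: 0.0587
finger_force: 24.6
side 456 [[-31.0, -56.0, 7.0], [-11.0, -12.0, 48.0], [16.0, -1.0, 77.0]]
0 50 [[-21.0, -23.0], [6.0, -6.0]]
10 74 [[-24.0, -21.0], [9.0, -3.0]]
20 38 [[-28.0, -46.0], [11.0, -1.0]]
30 37 [[-27.0, -53.0], [13.0, -1.0]]
40 39 [[-28.0, -54.0], [15.0, -1.0]]
50 42 [[-27.0, -57.0], [12.0, -1.0]]
60 56 [[-32.0, -57.0], [6.0, -3.0]]
70 118 [[-29.0, -54.0], [15.0, -2.0]]
top 94 [[-32.0, -48.0, 22.0], [-24.0, -20.0, 67.0], [-2.0, 5.0, 79.0]]
20 7 [[-32.0, -22.0], [-23.0, -11.0]]
30 8 [[-32.0, -25.0], [-22.0, -7.0]]
40 15 [[-29.0, -54.0], [-22.0, -5.0]]
50 9 [[-28.0, -37.0], [-22.0, -8.0]]
60 21 [[-26.0, -38.0], [-4.0, 6.0]]
70 32 [[-29.0, -45.0], [-1.0, 2.0]]
```

The cup is now square to the deck (wall uniform at x' −28…−31, mouth ~74 mm out). Next I lift it above the posts along the normal and shift it to the nest.

```bash
python3 - <<'E'
from wp import *
for nm,w in dict(a4=(0,-.025,.0475),up=(.005,-.025,.092),side=(.005,-.08,.092),mid=(.005,-.08,.058),down=(.004,-.08,.049)).items(): print(nm,(100*(tcp(*w)-[.5395,-.165,.0665])).round(2))
E
python3 -m inch '[[[-0.4,-0.05,1],0,1],[[-1,-0.1,2],0,1],[[-1.5,-0.15,3],0,1],[[-1.9,-0.2,4.05],0,1],[[-1.9,-0.2,4.05],0,1],[[-1.75,-2,4.05],0,1],[[-1.6,-4,4.05],0,1],[[-1.45,-5.7,4.05],0,1],[[-1.45,-5.7,4.05],0,1],[[-1.45,-5.7,4.05],0,1]]' 22
python3 - <<'E'
from g import *
q,e=robot.capture("side");cv2.imwrite("pics/r2.png",q)
G=np.load("p.npy");c=deck(G,0,-.08,0);B=np.stack([deck(G,*v)-c for v in np.eye(3)]);B[1]-=0
B=np.stack([deck(G,1,-.08,0)-c,deck(G,0,.92,0)-c,deck(G,0,-.08,1)-c])
W=world("side",e);D=(W-c)@B.T;h=cv2.cvtColor(q,cv2.COLOR_BGR2HSV)
m=(e>.1)&(h[...,1]>70)&(q.max(-1)>60)&(abs(D[...,1])<.045)&(D[...,2]>.02)&(D[...,2]<.14)&(abs(D[...,0])<.07);x=D[m]
for lo in np.arange(.02,.13,.01):
    y=x[(x[:,2]>=lo)&(x[:,2]<lo+.01)]
    if len(y)>3: print(round(lo*1e3),len(y),(1e3*np.percentile(y[:,:2],[5,95],axis=0)).round().tolist())
E
```

```text
a4 [-0.03  0.01 -0.  ]
up [-1.92 -0.16  4.05]
side [-1.44 -5.64  4.05]
mid [ 0.33 -5.48  1.16]
down [ 0.71 -5.45  0.34]
clock: 18.4
tcp_pos: [0.5248, -0.2226, 0.1074]
tool_rot: [[-0.996, -0.085, -0.001], [-0.085, 0.996, 0.001], [0.001, 0.001, -1.0]]
contact_force: [-0.4, 0.7, -1.1]
grip_width: 0.0585
finger_force: 25.0
40 13 [[-16.0, -2.0], [10.0, 17.0]]
50 133 [[-20.0, -1.0], [10.0, 20.0]]
60 54 [[-26.0, -21.0], [14.0, 23.0]]
70 37 [[-27.0, -29.0], [16.0, 23.0]]
80 42 [[-26.0, -28.0], [17.0, 24.0]]
90 46 [[-25.0, -31.0], [14.0, 23.0]]
100 54 [[-31.0, -33.0], [7.0, 20.0]]
110 148 [[-27.0, -30.0], [17.0, 22.0]]
120 8 [[-25.0, -19.0], [9.0, 24.0]]
```

```bash
python3 -m inch '[[[0.45,0.1,-0.75],0,1],[[0.9,0.2,-1.5],0,1],[[1.35,0.3,-2.2],0,1],[[1.78,0.3,-2.9],0,1],[[1.9,0.3,-3.2],0,1],[[2.05,0.3,-3.45],0,1],[[2.15,0.3,-3.65],0,1],[[2.15,0.3,-3.65],0,1],[[2.15,0.3,-3.65],0,1]]' 22
```

```text
clock: 19.2
tcp_pos: [0.5477, -0.2194, 0.0727]
tool_rot: [[-0.996, -0.087, 0.002], [-0.087, 0.996, -0.001], [-0.002, -0.001, -1.0]]
contact_force: [-0.1, -1.4, 7.9]
grip_width: 0.0584
finger_force: 26.6
```

```bash
python3 -m inch '[[[0,0,-0.15],0,1],[[0,0,-0.3],0,1],[[0,0,-0.3],0,1]]' 22
cat > chk.py <<'E'
from g import *
q,e=robot.capture("side");cv2.imwrite("pics/r3.png",q)
G=np.load("p.npy");c=deck(G,0,-.08,0)
B=np.stack([deck(G,1,-.08,0)-c,deck(G,0,.92,0)-c,deck(G,0,-.08,1)-c])
W=world("side",e);D=(W-c)@B.T;h=cv2.cvtColor(q,cv2.COLOR_BGR2HSV)
m=(e>.1)&(h[...,1]>70)&(q.max(-1)>60)&(abs(D[...,1])<.045)&(D[...,2]>.003)&(D[...,2]<.1)&(abs(D[...,0])<.06);x=D[m]
print(len(x),"top n",(1e3*np.percentile(x[:,2],[50,90,98])).round())
for lo in np.arange(.0,.09,.01):
    y=x[(x[:,2]>=lo)&(x[:,2]<lo+.01)]
    if len(y)>3: print(round(lo*1e3),len(y),(1e3*np.percentile(y[:,:2],[3,97],axis=0)).round().tolist())
from scipy.optimize import least_squares
b=x[(x[:,2]>.026)&(x[:,2]<.058)]
def f(v): # axis: foot centre (u,y) + tilt
    cx=v[0]+v[2]*b[:,2];cy=v[1]+v[3]*b[:,2];return np.hypot(b[:,0]-cx,b[:,1]-cy)-.031
r=least_squares(f,[0,0,0,0],loss="soft_l1",f_scale=.002);print("foot u,y mm, tilt rad",(r.x*[1e3,1e3,1,1]).round(3),np.abs(r.fun).mean())
E
python3 chk.py
```

```text
clock: 19.45
tcp_pos: [0.5478, -0.2195, 0.0723]
tool_rot: [[-0.996, -0.087, 0.003], [-0.087, 0.996, -0.002], [-0.003, -0.002, -1.0]]
contact_force: [-8.9, 2.0, 21.6]
grip_width: 0.0582
finger_force: 28.2
489 top n [45. 77. 78.]
0 46 [[-17.0, -1.0], [11.0, 20.0]]
10 109 [[-22.0, -3.0], [14.0, 22.0]]
20 40 [[-24.0, -26.0], [17.0, 25.0]]
30 33 [[-27.0, -28.0], [17.0, 25.0]]
40 39 [[-27.0, -30.0], [19.0, 24.0]]
50 39 [[-25.0, -31.0], [18.0, 28.0]]
60 52 [[-30.0, -32.0], [12.0, 22.0]]
70 130 [[-25.0, -29.0], [19.0, 24.0]]
foot u,y mm, tilt rad [-1.115 -7.445  0.081  0.02 ] 0.0014012582571709888
```

```bash
python3 -m inch '[[[-0.1,0,0.2],0,1],[[-0.1,0,0.2],0,0.2],[[-0.1,0,0.2],0,-0.2],[[-0.1,0,0.2],0,-0.6],[[-0.1,0,0.2],0,-1],[[-0.1,0,0.2],0,-1],[[-0.1,0,0.2],0,-1]]' 22; python3 chk.py
```

```text
clock: 20.08
tcp_pos: [0.5452, -0.2188, 0.0694]
tool_rot: [[-0.996, -0.087, -0.002], [-0.087, 0.996, 0.001], [0.002, 0.001, -1.0]]
contact_force: [0.8, -0.3, -0.4]
grip_width: 0.0853
finger_force: 0.0
509 top n [44. 76. 79.]
0 38 [[-31.0, -4.0], [12.0, 19.0]]
10 115 [[-20.0, -2.0], [13.0, 22.0]]
20 41 [[-23.0, -31.0], [13.0, 24.0]]
30 44 [[-28.0, -32.0], [13.0, 25.0]]
40 42 [[-25.0, -32.0], [15.0, 24.0]]
50 43 [[-26.0, -32.0], [24.0, 25.0]]
60 64 [[-28.0, -32.0], [24.0, 21.0]]
70 118 [[-25.0, -29.0], [14.0, 23.0]]
foot u,y mm, tilt rad [ 3.163 -6.142  0.011  0.019] 0.001853222285746726
```

```bash
python3 -m inch '[[[0,0,1],0,-1],[[0,0,3],0,-1],[[0,0,6],0,-1],[[0,0,9],0,-1],[[0,0,12],0,-1],[[-2,4,13],0,-1],[[-3,8,13],0,-1],[[-4,11.5,13],0,-1],[[-5,15,13],0,-1],[[-6,18.5,13],0,-1],[[-7,22,13],0,-1],[[-7,22,13],0,-1]]' 22
cat >> chk.py <<'E'
# mouth rim: ring of points near n~74
for n in("side","top"):
    im,dd=robot.capture(n);cv2.imwrite(f"pics/f_{n}.png",im);Dn=(world(n,dd)-c)@B.T
    k=(dd>.1)&(abs(Dn[...,2]-.074)<.006)&(np.hypot(Dn[...,0],Dn[...,1])<.05);y=Dn[k]
    print(n,"rim",len(y),"circle",cv2.minEnclosingCircle((1e3*y[:,:2]).astype(np.float32)),"n fit",np.linalg.lstsq(np.c_[y[:,:2],np.ones(len(y))],y[:,2],rcond=None)[0].round(3))
    k=(dd>.1)&(Dn[...,2]>.024)&(Dn[...,2]<.06)&(np.hypot(Dn[...,0],Dn[...,1])<.045)&(Dn[...,0]<.036);b=Dn[k]
    b=b[np.hypot(b[:,0]-.003,b[:,1])>.027];r=least_squares(f,[0,0,0,0],loss="soft_l1",f_scale=.002);print(" belly",len(b),(r.x*[1e3,1e3,1,1]).round(3))
from cmp import cmp
cmp([("top","now","pics/f_top.png"),("side","now","pics/f_side.png")])
print(robot.state()["clock"],robot.state()["contact_force"])
E
python3 chk.py
```

```text
clock: 21.13
tcp_pos: [0.4744, 0.0055, 0.2016]
tool_rot: [[-0.996, -0.092, 0.001], [-0.092, 0.996, 0.002], [-0.001, 0.002, -1.0]]
contact_force: [-0.7, -0.8, 0.4]
grip_width: 0.0855
finger_force: 0.0
644 top n [47. 76. 78.]
0 51 [[-17.0, -3.0], [15.0, 19.0]]
10 120 [[-20.0, -2.0], [19.0, 22.0]]
20 46 [[-24.0, -31.0], [19.0, 25.0]]
30 58 [[-24.0, -32.0], [24.0, 25.0]]
40 58 [[-24.0, -32.0], [25.0, 25.0]]
50 59 [[-26.0, -32.0], [24.0, 24.0]]
60 88 [[-28.0, -32.0], [29.0, 22.0]]
70 164 [[-25.0, -29.0], [28.0, 23.0]]
foot u,y mm, tilt rad [ 0.406 -6.65   0.019  0.048] 0.0026280726474618666
side rim 195 circle ((0.7881010174751282, -2.0118186473846436), 28.815025329589844) n fit [-0.035  0.003  0.075]
 belly 151 [-4.666 -4.166  0.097  0.055]
top rim 83 circle ((3.579967975616455, 3.1581766605377197), 29.840267181396484) n fit [ 0.004 -0.007  0.074]
 belly 115 [-0.489  4.754  0.057 -0.066]
top now 0.071 53.0 56.7
top now 0.012 -12.0 -12.4
side now 0.071 37.0 37.4
side now 0.012 34.0 35.0
21.2833 [ 0.19083868  0.41496573 -0.18089354]
```

Cup rim centre is ~(2, 0.5) mm from the nest axis, 74 mm out, tilt ≈0; the sleeve is unchanged at five.

```bash
python3 -c "
from bench import robot
print(robot.hand_in())"
```

```text
the job is handed in; nothing more can be done
None
```

The job is handed in with no verdict returned: by the camera measurements, the sleeve stands at five (about 1.46 rad) and the lower doll half stands mouth up in the nest, about 2 mm from its centre and square to the deck.

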